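# Put away sample tubes, jars and the balance weight after a run

## Task

The run is finished, so put away what is left on the bench, standing upright: the two tall tubes into the white two-bay rack, one in each bay, the two squat jars side by side in the shallow rectangular tray, and the steel weight in its round dish. Set each one down rather than dropping it, let none of them tip over, and leave the glass beaker and the grey timer where they are.

Things in the scene. Friction and masses are not known exactly. Their poses are not given: they have to be found in the camera images.
- tube_a: Tall slim sample tube, 31 mm in diameter and 92 mm tall, white with an orange screw cap (top 16 mm), standing upright and loose, about 60 g; the two tubes are alike and may go in either bay. Straight-sided as far as gripping goes. Origin: centre of its underside, z up.
- tube_b: Tall slim sample tube, 31 mm in diameter and 92 mm tall, white with an orange screw cap (top 16 mm), standing upright and loose, about 60 g; the two tubes are alike and may go in either bay. Straight-sided as far as gripping goes. Origin: centre of its underside, z up.
- jar_a: Squat sample jar, 48 mm in diameter and 58 mm tall, white with an orange screw cap (top 16 mm), standing upright and loose, about 120 g; the two jars are alike. Origin: centre of its underside, z up.
- jar_b: Squat sample jar, 48 mm in diameter and 58 mm tall, white with an orange screw cap (top 16 mm), standing upright and loose, about 120 g; the two jars are alike. Origin: centre of its underside, z up.
- weight: Bare steel balance weight, about 500 g: a straight cylinder 38 mm in diameter up to 45 mm, above it a neck and a small knob 24 mm in diameter, 62 mm tall in all; upright and loose. Origin: centre of its underside, z up.
- rack: White tube rack, an open box fixed to the bench: 74 mm (its x) by 134 mm (its y) outside, walls 5 mm thick and 45 mm high, floor 5 mm thick. A wall across the middle makes two bays, each 64 by about 60 mm, with centres at -32 and +32 mm along its y; one tube stands in each. A tube held with the fingertips at least 50 mm above its foot clears the walls; fingers that close along the rack's x stay clear of the other tube. Origin: centre of its underside, z up. Its yaw varies.
- tray: Shallow rectangular steel tray fixed to the bench: 92 mm (its x) by 164 mm (its y) outside, walls 4 mm thick and 18 mm high, floor 4 mm thick, undivided; both jars stand in it side by side along its y, for instance at -38 and +38 mm. Fingers that close along the tray's x stay clear of the other jar. Origin: centre of its underside, z up. Its yaw varies.
- dish: Flat round grey dish fixed to the bench, 92 mm in outside diameter, rim 4 mm thick and 10 mm high, floor 4 mm thick; the weight stands in it. Origin: centre of its underside, z up.
- beaker: Empty clear glass beaker, 62 mm in diameter, 70 mm tall, loose among the things; not to be moved. Origin: centre of its underside, z up.
- timer: Flat grey bench timer with a small green display and three black keys, 60 by 60 mm, 18 mm high, loose among the things; not to be moved. Origin: centre of its underside, z up.
Not all that is in view belongs to the job. What is shaped like the tube_a but yellow is not meant.

How it is judged (in metres and radians):
At the end, for the whole second after the job is handed in: One tube stands on the floor of each rack bay, both jars on the tray's floor, the weight on the dish's floor (foot within about 6 mm of it), inside walls and rim, upright within 7 degrees, released, at rest; beaker and timer within 30 mm of their starts (((y of tube_a in the frame of rack between -0.055 and -0.012 m and y of tube_b in the frame of rack between 0.012 and 0.055 m) or (y of tube_b in the frame of rack between -0.055 and -0.012 m and y of tube_a in the frame of rack between 0.012 and 0.055 m)) and x of tube_a in the frame of rack between -0.022 and 0.022 m and z of tube_a in the frame of rack between -0.002 and 0.012 m and x of tube_b in the frame of rack between -0.022 and 0.022 m and z of tube_b in the frame of rack between -0.002 and 0.012 m and x of jar_a in the frame of tray between -0.024 and 0.024 m and y of jar_a in the frame of tray between -0.062 and 0.062 m and z of jar_a in the frame of tray between -0.002 and 0.01 m and x of jar_b in the frame of tray between -0.024 and 0.024 m and y of jar_b in the frame of tray between -0.062 and 0.062 m and z of jar_b in the frame of tray between -0.002 and 0.01 m and horizontal distance between weight and dish below 0.028 m and z of weight in the frame of dish between -0.002 and 0.01 m and angle between each of tube_a, tube_b, jar_a, jar_b, weight's own z axis and vertical below 0.12 rad and linear speed of each of tube_a, tube_b, jar_a, jar_b, weight below 0.02 m/s and contact force between each of tube_a, tube_b, jar_a, jar_b, weight and the fingers below 0.1 N and distance of each of beaker, timer from where it was at the start of the episode below 0.03 m); the robot touches nothing.
It fails at once if a tube, a jar or the weight tipped over (more than 45 degrees) (angle between any of tube_a, tube_b, jar_a, jar_b, weight's own z axis and vertical above 0.8 rad).
It fails at once if a tube, a jar or the weight was dropped (fell freely by more than about 25 mm) ((linear speed of tube_a above 0.7 m/s and contact force between tube_a and the fingers below 0.05 N) or (linear speed of tube_b above 0.7 m/s and contact force between tube_b and the fingers below 0.05 N) or (linear speed of jar_a above 0.7 m/s and contact force between jar_a and the fingers below 0.05 N) or (linear speed of jar_b above 0.7 m/s and contact force between jar_b and the fingers below 0.05 N) or (linear speed of weight above 0.7 m/s and contact force between weight and the fingers below 0.05 N)).
It fails at once if the beaker was pushed away or knocked over (distance of beaker from where it was at the start of the episode above 0.03 m or angle between beaker's own z axis and vertical above 0.5 rad).
It fails at once if the timer was pushed away (distance of timer from where it was at the start of the episode above 0.03 m).
It also fails if it takes over 144 s, if anything falls off the work surface, if the arm or the gripper's body presses on something with over 40 N, if the wrist force passes 120 N, or if a joint passes its speed limit or range.

## Robot

A 7-joint arm with a two-finger parallel gripper is mounted at the origin on the work surface. World frame = base frame: x ahead of the robot, y to its left, z up, the work surface at z = 0. Lengths are in mm, angles in rad, forces in N, time in s.
With the tool pointing down it reaches from about 400 to 900 mm from the base axis. Payload 5.6 kg.
Tool frame: the origin (TCP) lies midway between the tips of the shut fingers; the grasp point (between the pads) lies 19 mm behind it; z points along the fingers, y is the line along which they close (so a half turn about z gives the same grasp; the last joint's range is limited). The gripper opens to 92 mm and grips with 3 to 60 N. Pads are 20 mm wide; open, the fingers measure 128 mm over their backs; the gripper's body (75 mm by 189 mm) begins 69 mm behind the grasp point.
Start: joints at [-1.347, 0.468, -0.012, 1.603, 0.006, 1.071, -0.056], TCP at [171.411, 626.999, 214.592] pointing down, gripper open.
Joint ranges: [-2.53, 2.53], [-0.31, 2.02], [-1.57, 1.55], [0.28, 2.44], [-1.29, 4.43], [0.15, 1.84], [-2.92, 2.92]. Speed limits (rad/s): [2.57, 2.57, 3.14, 3.14, 3.14, 3.14, 3.14].

## Interface

Orientations are given as a rotation vector (axis times angle).
In Python, from cell import robot, grip, kin, viewer gives the robot as it stands. Calls block until the motion is done:
- robot.movep(position, orientation): joint-space move of the TCP to a pose.
- robot.servo_line(position, feed=150, rotation=None): straight line of the TCP; rotation=None keeps the orientation; feed is the mean speed in mm/s.
- robot.goto_joints(angles): joint-space move.
- grip(opening, newtons=None): opening from 0.0 (shut) to 1.0 (fully open); newtons is the grip in N (None keeps the last); returns when the fingers have stopped.
- robot.hold(seconds).
- kin.ik(position, orientation): joint angles nearest the present ones, or None.
- robot.observe(): the state.
- viewer.read_camera(name): name is "scene" or "side" or "wrist"; returns the picture (480x640x3 uint8, red, green, blue); there is no depth.
- viewer.camera_info(name): a dict with "camera_matrix" (3x3 intrinsics, pixels), "R" (3x3) and "t" (3): a world point X has camera coordinates R X + t. Camera axes: x right, y down, z forward; pixel columns grow to the right and rows downward; lengths in mm; the calibration is good to about 2 mm. A picture is of the moment at which its call begins: read the wrist's pose just before it. camera_info takes no time and is no camera call; for the wrist camera it gives the pose at the moment of the call.
A pose or a line that the arm cannot do raises robot.IKError and nothing moves.
- robot.job_done(): hands the job in; it is judged then, once.
Trained networks look in the newest picture that a camera, given by its name, has taken for a name from the list of things; names that differ only in an ending like _2 or _b are one class to them, and where a whole thing is asked for, a point or a joint stands for the part that bears it (a point fixed in the world has none). Each returns a list of dicts, best first, with "confidence" (0 to 1); they miss things now and then, are a little off and sometimes report something else, mostly with a low value. They report only what shows in the picture. A call takes as long as a camera call. They do not tell look-alikes from the thing itself.
- viewer.silhouettes(name, camera): "mask" (480x640 bool, what is visible of it).
- viewer.pinpoint(name, camera): "at" ([x, y, z] in mm, in the coordinates of the camera as it stood for that picture, good to about 4 mm: a listed point, or the origin of a listed thing).
The state is a dict: "t": time; "joints": joint angles; "joint_velocities": joint speeds; "joint_torque": joint torques, N m; "tcp_pos": TCP position; "tcp_rot": TCP orientation; "contact_force": force on the tool from outside, world axes, zero at the start; "wrist_torque": the same for the moment, N m; "grip_width": opening from 0.0 (shut) to 1.0 (fully open); "grip_force": force on a finger pad.
Only numpy, scipy, OpenCV 4.12 (cv2) and the standard library are available. Lean on these libraries where they do the work, as an engineer would, in place of code of your own. Each camera call takes 0.05 s, during which the arm holds its last target. There are 200 camera calls.

## Working session

There is one attempt and no reset: what is moved stays moved. The work goes in short steps, each a Python script; the robot and the scene stay as the last script left them, time stands still between calls to the robot, and variables do not carry over. Pictures are saved under pics/ and viewed, at most 14 in all, crops included, and the job is handed in when it is done.

```bash
ls; mkdir -p pics
cat > h.py <<'E'
import numpy as np, cv2
from cell import robot, grip, kin, viewer
def snap(cam,f=None):
    im=viewer.read_camera(cam)
    if f: cv2.imwrite('pics/'+f,im[:,:,::-1])
    return im
def w(cam,p):
    i=viewer.camera_info(cam); return np.array(i['R']).T@(np.array(p)-np.array(i['t']))
def pix(cam,X):
    i=viewer.camera_info(cam); c=np.array(i['camera_matrix'])@(np.array(i['R'])@np.array(X,float)+np.array(i['t'])); return c[:2]/c[2]
def ray(cam,u,v,z):
    i=viewer.camera_info(cam);R=np.array(i['R']);t=np.array(i['t'])
    d=R.T@np.linalg.inv(np.array(i['camera_matrix']))@[u,v,1]; o=-R.T@t
    return o+d*(z-o[2])/d[2]
E
python3 - <<'E'
from h import *
for c in ['scene','side']:
    snap(c,c+'0.png')
    for n in ['tube_a','jar_a','weight','rack','tray','dish','beaker','timer']:
        for d in viewer.pinpoint(n,c):
            X=w(c,d['at']); print(c,n,round(d['confidence'],2),X.round(),pix(c,X).round())
print(robot.observe()['tcp_rot'],robot.observe()['t'])
E
```

```text
pics
scene tube_a 0.93 [571. 209.  -0.] [400. 312.]
scene tube_a 0.88 [466.  -4.  -5.] [320. 235.]
scene tube_a 0.71 [476.  62.  -0.] [348. 248.]
scene jar_a 0.82 [ 439. -145.    4.] [267. 202.]
scene jar_a 0.66 [ 356. -297.    3.] [229. 160.]
scene weight 0.69 [343. 279.  -3.] [475. 241.]
scene rack 0.91 [640.  15.   3.] [286. 299.]
scene rack 0.45 [345. 281.   1.] [475. 241.]
scene tray 0.57 [ 502. -403.   -1.] [153. 186.]
scene dish 0.87 [488. 379.   2.] [507. 313.]
scene beaker 0.64 [438. 157.  -0.] [400. 252.]
scene timer 0.83 [ 607. -179.   -2.] [209. 253.]
side tube_a 0.86 [578. 206.   2.] [329. 192.]
side tube_a 0.56 [464.  -7.   1.] [307. 249.]
side jar_a 0.65 [ 438. -144.   -0.] [311. 291.]
side jar_a 0.61 [ 360. -295.    3.] [290. 354.]
side jar_a 0.16 [642.  12.  -1.] [375. 232.]
side weight 0.67 [346. 281.  -1.] [240. 191.]
side rack 0.68 [642.   9.  -1.] [376. 232.]
side tray 0.85 [ 501. -401.    3.] [381. 384.]
side dish 0.85 [487. 377.   1.] [284. 166.]
side beaker 0.89 [441. 157.  -1.] [283. 211.]
side timer 0.66 [ 615. -180.    3.] [395. 286.]
[4.17926394e-01 3.11362275e+00 4.71523993e-05] 0.9
```

View pics/scene0.png

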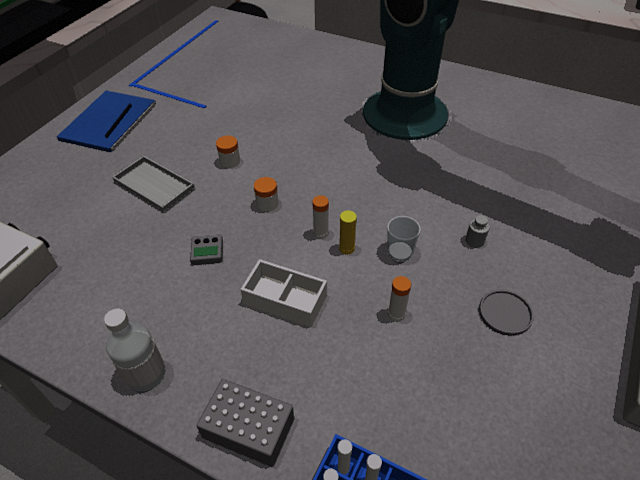

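View pics/side0.png

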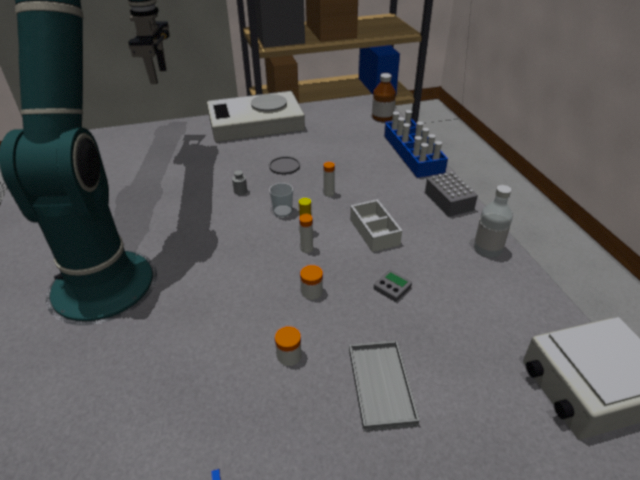

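Targets: tube caps at scene px (400,285) and (320,203). The yellow look-alike at (348,232) is excluded. Jars are at (265,190) and (228,150), and the weight is at (478,232). Next, wrist views over each for precision.

```bash
cat >> h.py <<'E'
from scipy.spatial.transform import Rotation as Ro
def ori(p):  # tool down, fingers close along angle p (rad)
    c,s=np.cos(p),np.sin(p)
    return Ro.from_matrix(np.array([[-s,c,0],[c,s,0],[0,0,-1.]])).as_rotvec() if False else Ro.from_matrix(np.column_stack([[-s,c,0],[c,s,0],[0,0,-1.]])).as_rotvec()
def rect(cam,n,z):
    m=viewer.silhouettes(n,cam)
    if not m: return None
    v,u=np.nonzero(m[0]['mask']); P=np.array([ray(cam,a,b,z)[:2] for a,b in zip(u[::3],v[::3])],np.float32)
    return m[0]['confidence'],cv2.minAreaRect(P)
E
python3 - <<'E'
from h import *
T={'r':(500,0,340),'d':(440,300,340),'t':(470,-310,340)}
for k in 'drt':
    b=np.arctan2(T[k][1],T[k][0])+np.pi/2
    robot.movep(list(T[k]),ori(b)); 
    snap('wrist',f'w{k}.png')
    print(k,robot.observe()['t'],robot.observe()['joints'])
    for n in ['tube_a','jar_a','weight','rack','tray','dish','beaker','timer']:
        for d in viewer.pinpoint(n,'wrist'):
            X=w('wrist',d['at']); print(n,round(d['confidence'],2),X.round(1),pix('wrist',X).round())
    if k=='r': print(rect('wrist','rack',45))
    if k=='t': print(rect('wrist','tray',18))
    if k=='d': print(rect('wrist','dish',10))
ims=[cv2.resize(cv2.imread(f'pics/w{k}.png'),(400,300)) for k in 'drt']
cv2.imwrite('pics/wall.png',np.vstack([np.hstack(ims[:2]),np.hstack([ims[2],0*ims[2]])]))
E
```

```text
d 2.575 [-0.69698243  0.15995488  0.03854702  1.73505063 -0.00679929  1.24726278
  1.51392997]
tube_a 0.97 [475.8  60.   -4.3] [168. 122.]
tube_a 0.96 [579.2 204.6  -1.3] [219. 233.]
jar_a 0.7 [ 437.9 -144.6   -0.6] [40.  4.]
weight 0.66 [343.2 276.2  -2.7] [342. 131.]
rack 0.67 [636.9   9.3   0.8] [ 88. 194.]
dish 0.58 [492.2 377.2  -3.6] [339. 248.]
beaker 0.64 [435.3 156.9  -0.5] [239. 137.]
beaker 0.39 [577.6 206.7  -1. ] [221. 233.]
(0.8, ((487.5241394042969, 374.63446044921875), (90.78038024902344, 86.88700866699219), 34.29376220703125))
r 4.2417 [-0.37641143  0.08959423  0.33099058  1.82032108 -0.03125435  1.23700456
  1.53834935]
tube_a 0.78 [475.8  59.4  -5.9] [356. 178.]
tube_a 0.64 [575.6 204.6   1.7] [445. 243.]
tube_a 0.6 [459.6  -4.7  -1.2] [314. 168.]
jar_a 0.92 [ 355.2 -291.6    3.6] [108.  91.]
jar_a 0.9 [ 4.384e+02 -1.438e+02  2.000e-01] [220. 153.]
weight 0.71 [341.8 278.5  -2.5] [516.  83.]
rack 0.69 [636.6   7.5   3. ] [322. 278.]
rack 0.62 [ 438.8 -143.8   -1.4] [221. 153.]
tray 0.83 [ 502.3 -403.4   -1.1] [ 55. 196.]
dish 0.88 [489.6 376.4   0.5] [565. 188.]
beaker 0.75 [437.2 154.1  -1.7] [422. 152.]
(0.67, ((629.9890747070312, 9.89687728881836), (90.04135131835938, 135.61328125), 4.60131311416626))
t 5.9333 [-0.02591836  0.23200733  0.66149814  1.69853297 -0.14971508  1.26263889
  1.65992635]
tube_a 0.85 [475.   58.3  -2.6] [542.  51.]
tube_a 0.59 [461.6  -6.1  -1.2] [496.  70.]
jar_a 0.69 [ 359.2 -293.4    3.1] [284. 125.]
jar_a 0.57 [ 4.379e+02 -1.449e+02 -3.000e-01] [400. 113.]
rack 0.76 [634.3   7.1   1. ] [554. 171.]
rack 0.65 [ 442.8 -143.7    2. ] [404. 116.]
tray 0.66 [ 504.5 -405.7   -1.2] [279. 245.]
dish 0.26 [ 3.564e+02 -2.952e+02 -3.000e-01] [283. 124.]
timer 0.86 [ 606.1 -186.7    2.2] [431. 224.]
(0.6, ((499.2761535644531, -402.5198669433594), (168.95846557617188, 96.98846435546875), 80.34783172607422))
```

View pics/wall.png

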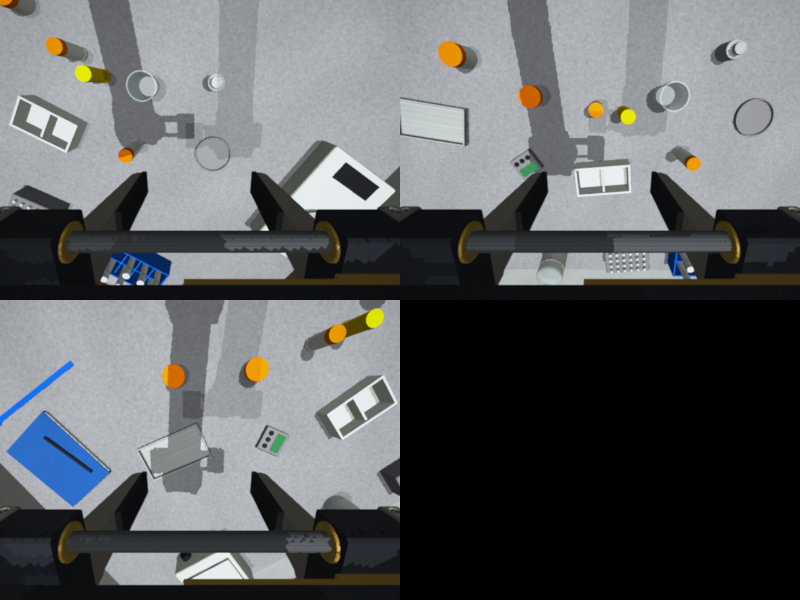

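```bash
cat > fit.py <<'E'
from h import *
from scipy.optimize import minimize
def pts(sh,x,y,a):
    if sh[0]=='b': q=np.array([[i*sh[1]/2,j*sh[2]/2] for i in(-1,1) for j in(-1,1)])
    else: t=np.linspace(0,6.28,40); q=sh[1]/2*np.column_stack([np.cos(t),np.sin(t)])
    R=np.array([[np.cos(a),-np.sin(a)],[np.sin(a),np.cos(a)]]); q=q@R.T+[x,y]
    return np.vstack([np.column_stack([q,np.full(len(q),z)]) for z in (0,sh[-1])])
def hull(cam,P):
    u=np.array([pix(cam,p) for p in P],np.float32); m=np.zeros((1920,2560),np.uint8)
    cv2.fillConvexPoly(m,np.round(cv2.convexHull(u)*4+1.5).astype(np.int32),1); return m
def fit(name,sh,x,y,a,cams=('scene','side')):
    M={}
    for c in cams:
        for d in viewer.silhouettes(name,c):
            v,u=np.nonzero(d['mask']); p=pix(c,[x,y,sh[-1]/2])
            if np.hypot(u.mean()-p[0],v.mean()-p[1])<10:
                m=d['mask'].astype(np.uint8); h=cv2.drawContours(np.zeros_like(m),[cv2.convexHull(np.column_stack([u,v]).astype(np.int32))],-1,1,-1)
                M[c]=cv2.resize(h,None,fx=4,fy=4,interpolation=0); break
    def cost(q):
        s=0
        for c in M:
            b=hull(c,pts(sh,q[0]*1.,q[1],q[2]/100)); s+=1-(b&M[c]).sum()/(b|M[c]).sum()
        return s
    s0=np.array([x,y,a*100]); r=minimize(cost,s0,method='Nelder-Mead',options=dict(initial_simplex=np.vstack([s0,s0+[6,0,4],s0+[0,6,-4],s0+[-4,-4,10]]),xatol=.2,fatol=1e-3,maxfev=120))
    print(name,list(M),r.x.round(1),'IoU loss',round(r.fun/max(len(M),1),3),flush=True); return r.x
E
python3 - <<'E'
from fit import *
for c in ['scene','side']: snap(c)
import sys
for a in (.08,-.08): fit('rack',('b',74,134,45),637,8,a)
for a in (-.17,): fit('tray',('b',92,164,18),502,-403,a)
fit('dish',('c',92,10),489,377,0)
fit('tube_a',('c',31,92),576,206,0); fit('tube_a',('c',31,92),463,-5,0)
fit('jar_a',('c',48,58),438,-144,0); fit('jar_a',('c',48,58),358,-295,0)
fit('weight',('c',36,60),343,278,0)
E
```

```text
rack ['scene', 'side'] [638.1  11.6   6.4] IoU loss 0.052
rack ['scene', 'side'] [637.8  12.    8.2] IoU loss 0.05
tray ['scene', 'side'] [ 500.8 -401.5  -17.2] IoU loss 0.03Traceback (most recent call last):
  File "<stdin>", line 6, in <module>
  File "fit.py", line 24, in fit
    s0=np.array([x,y,a*100]); r=minimize(cost,s0,method='Nelder-Mead',options=dict(initial_simplex=np.vstack([s0,s0+[6,0,4],s0+[0,6,-4],s0+[-4,-4,10]]),xatol=.2,fatol=1e-3,maxfev=120))
                                ~~~~~~~~^^^^^^^^^^^^^^^^^^^^^^^^^^^^^^^^^^^^^^^^^^^^^^^^^^^^^^^^^^^^^^^^^^^^^^^^^^^^^^^^^^^^^^^^^^^^^^^^^^^^^^^^^^^^^^^^^^^^^^^^^^^^^^^^^^^^^^^^^^^^^^^^
    res = _minimize_neldermead(fun, x0, args, callback, bounds=bounds,
                               **options)
    fxcc = func(xcc)
    fx = function(np.copy(x), *(wrapper_args + args))
  File "fit.py", line 22, in cost
    b=hull(c,pts(sh,q[0]*1.,q[1],q[2]/100)); s+=1-(b&M[c]).sum()/(b|M[c]).sum()
  File "fit.py", line 9, in hull
    u=np.array([pix(cam,p) for p in P],np.float32); m=np.zeros((1920,2560),np.uint8)
                ~~~^^^^^^^
  File "h.py", line 10, in pix
    i=viewer.camera_info(cam); c=np.array(i['camera_matrix'])@(np.array(i['R'])@np.array(X,float)+np.array(i['t'])); return c[:2]/c[2]
ValueError: time passes only in moves, steps and waits
```

```bash
cat >> h.py <<'E'
RK,TR,DI=(638,10.,.07),(502,-403,-.17),(489,377,0)
def loc(f,x,y): c,s=np.cos(f[2]),np.sin(f[2]); return f[0]+c*x-s*y, f[1]+s*x+c*y
def best(p,a):
    s=[(abs(j[6]),o) for o in (ori(a),ori(a+np.pi)) for j in [kin.ik(list(p),o)] if j is not None]
    assert s,('noik',p,a); return min(s,key=lambda t:t[0])[1]
def pick(x,y,z,a,N,H=220):
    robot.movep([x,y,H],best([x,y,H],a)); grip(1.0)
    robot.servo_line([x,y,z+40],feed=200); robot.servo_line([x,y,z],feed=60)
    grip(0.0,N); o=robot.observe(); print('grip mm',round(o['grip_width']*92,1),'N',o['grip_force'],'tcp',np.round(o['tcp_pos'],1))
    robot.servo_line([x,y,z+15],feed=40); robot.servo_line([x,y,H],feed=150)
    o=robot.observe(); print('lifted',round(o['grip_width']*92,1),o['grip_force'],np.round(o['contact_force'],2),round(o['t'],1))
def place(x,y,z,a,H=220):
    robot.movep([x,y,H],best([x,y,H],a))
    robot.servo_line([x,y,z+20],feed=150); robot.servo_line([x,y,z],feed=25)
    robot.hold(.3); o=robot.observe(); print('down',np.round(o['tcp_pos'],1),np.round(o['contact_force'],2))
    grip(1.0); robot.hold(.2); robot.servo_line([x,y,z+60],feed=60); robot.servo_line([x,y,H],feed=200)
    print('t',round(robot.observe()['t'],1))
E
python3 - <<'E'
from h import *
im=cv2.imread('pics/scene0.png')
cv2.imwrite('pics/crop.png',cv2.resize(im[140:340,210:510],None,fx=2.5,fy=2.5,interpolation=2))
for x,y,a in [(462,-5,.07),(576,206,.07),(438,-144,-.17),(358,-295,-.17),(343,278,-.7),(*DI[:2],0),(*loc(RK,0,32),.07),(*loc(TR,0,-38),-.17)]:
    for z in (14,220): o=best([x,y,z],a); 
    print(x,y,np.round(kin.ik([x,y,z],o),2))
E
```

```text
462 -5 [-0.55  0.14  0.54  2.07 -0.09  0.96  0.1 ]
576 206 [-0.73  0.41  0.44  1.72 -0.2   1.05 -0.16]
438 -144 [-0.4   0.14  0.71  2.08 -0.11  0.96  0.21]
358 -295 [-0.14  0.16  0.85  2.08 -0.15  0.96  0.62]
343 278 [-0.73  0.11 -0.03  2.08  0.    0.95 -1.46]
489 377 [-0.86  0.41  0.19  1.69 -0.09  1.05 -0.64]
635.761828885199 41.92163200810495 [-0.53  0.48  0.57  1.66 -0.29  1.09  0.19]
495.57107073545416 -440.4522211425633 [ 0.12  0.59  0.82  1.6  -0.46  1.16  0.88]
```

View pics/crop.png

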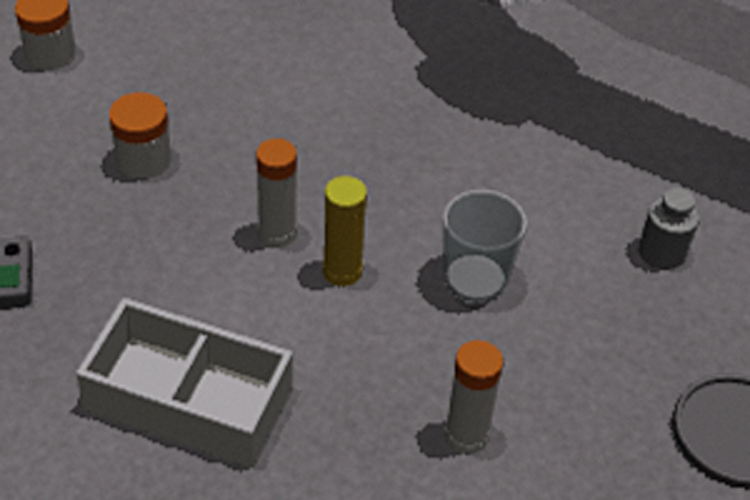

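The crop shows white tubes with orange caps at crop px (277,190) and (475,395). The all-yellow one at (345,230) is not wanted. Starting with tube A.

Run:
```python
from h import *
pick(577,206,54,.07,15)
place(*loc(RK,0,32),60,.07)
snap('scene','s1.png'); 
for d in viewer.pinpoint('tube_a','scene'): print(round(d['confidence'],2),w('scene',d['at']).round())
im=cv2.imread('pics/s1.png'); cv2.imwrite('pics/s1c.png',cv2.resize(im[140:340,210:510],None,fx=2.5,fy=2.5))
```

```text
grip mm 30.5 N 14.994078576564789 tcp [577. 206.  54.]
lifted 30.4 14.993121474981308 [-0.33 -0.39 -0.92] 13.3
down [635.8  41.9  60.1] [ 0.28  0.67 -0.17]
t 19.3
0.88 [634.  44.   3.]
0.77 [463.  -2.  -6.]
0.64 [472.  58.  -4.]
0.16 [438. 156.  -3.]
```

View pics/s1c.png

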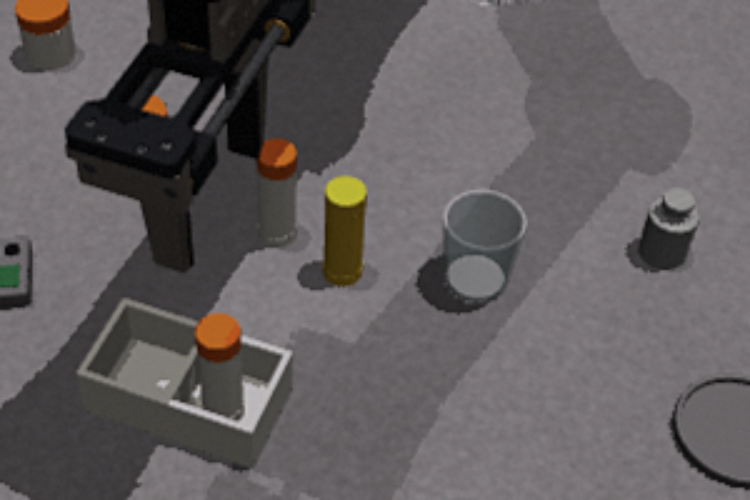

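Tube A stands upright in the +y bay at crop (220,365). Now the second tube and the weight.

Run:
```python
from h import *
pick(463,-5,54,.07,15)
assert robot.observe()['grip_width']*92>25
place(*loc(RK,0,-33),60,.07)
pick(343,278,14,-.7,45)
assert robot.observe()['grip_width']*92>32
place(489,377,18.7,-.2)
snap('scene','s2.png'); 
for n in ('tube_a','weight','dish','jar_a'):
  for d in viewer.pinpoint(n,'scene'): print(n,round(d['confidence'],2),w('scene',d['at']).round())
```

```text
grip mm 30.4 N 14.992802292108536 tcp [463.  -5.  54.]
lifted 30.8 14.99219298362732 [-0.81  0.73 -1.85] 24.6
down [640.4 -22.9  60.1] [ 0.25  0.31 -0.18]
t 30.7
grip mm 37.0 N 45.000306190922856 tcp [342.8 278.1  14. ]
lifted 36.8 44.99803862068802 [-0.05  0.98 -5.83] 37.1
down [489.  377.   18.8] [ 0.4   0.45 -6.09]
t 43.6
tube_a 0.9 [638.  43.   6.]
tube_a 0.67 [473.  59.  -2.]
tube_a 0.64 [644. -23.  -1.]
tube_a 0.34 [486. 378.   1.]
weight 0.85 [488. 376.   3.]
dish 0.97 [488. 378.  -3.]
jar_a 0.87 [ 439. -147.    5.]
jar_a 0.55 [ 356. -296.    1.]
```

View pics/s2.png

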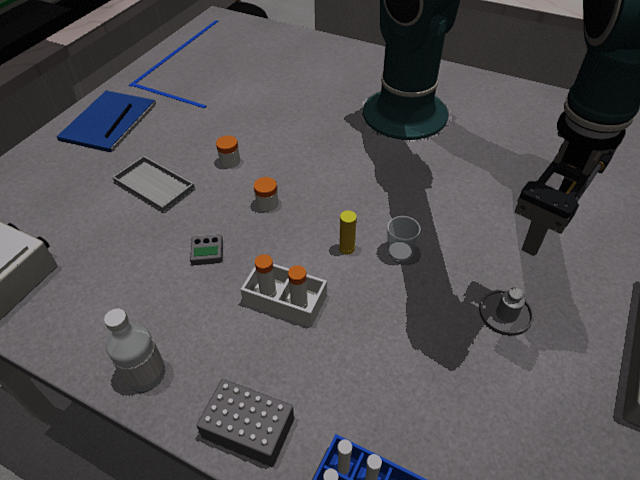

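Both tubes stand in the rack at (264,275) and (297,287), and the weight stands in the dish at (512,305). Now the jars.

Run:
```python
from h import *
for (x,y),s in (((357,-295),-38),((438.5,-145),38)):
    pick(x,y,29,-.17,25)
    assert robot.observe()['grip_width']*92>42
    place(*loc(TR,0,s),33.7,-.17)
robot.movep([450,-100,300],best([450,-100,300],0)); robot.hold(.5)
snap('side','e_side.png'); snap('scene','e_scene.png')
for c in ('scene','side'):
 for n in ('tube_a','weight','jar_a','tray','beaker','timer'):
  for d in viewer.pinpoint(n,c): print(c,n,round(d['confidence'],2),w(c,d['at']).round())
```

```text
grip mm 47.8 N 25.00012993812561 tcp [ 356.9 -295.    29. ]
lifted 47.5 24.99977946281433 [-0.24  0.73 -0.16] 50.8
down [ 495.6 -440.5   33.8] [-0.76 -0.39 -1.99]
t 57.0
grip mm 47.4 N 25.0001522898674 tcp [ 438.5 -145.    29. ]
lifted 47.8 24.999732077121735 [-0.9   0.42 -1.51] 62.7
down [ 508.5 -365.6   33.8] [-0.87 -0.12 -0.68]
t 69.0
scene tube_a 0.83 [642. -21.   3.]
scene tube_a 0.65 [637.  44.   5.]
scene tube_a 0.62 [473.  59.  -4.]
scene weight 0.95 [490. 381.   4.]
scene weight 0.59 [ 510. -368.   10.]
scene jar_a 0.77 [ 497. -440.    8.]
scene jar_a 0.7 [ 510. -366.    9.]
scene tray 0.75 [ 504. -400.    1.]
scene beaker 0.93 [437. 158.  -1.]
side tube_a 0.95 [644. -20.   5.]
side tube_a 0.78 [635.  42.   5.]
side tube_a 0.67 [480.  62.   1.]
side weight 0.6 [492. 382.   2.]
side jar_a 0.83 [ 506. -364.    6.]
side jar_a 0.66 [ 500. -445.    5.]
side tray 0.57 [ 500. -404.    2.]
side tray 0.3 [489. 379.   2.]
side beaker 0.91 [438. 156.   0.]
side timer 0.71 [ 609. -177.    3.]
side timer 0.71 [634.  45.   4.]
```

View pics/e_side.png

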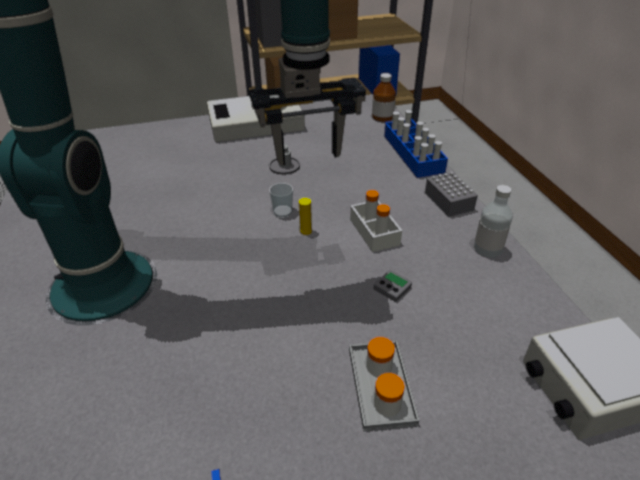

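The side view shows both jars upright in the tray (380,350 and 390,387), both tubes in the rack (372,203 and 383,217), the weight in the dish (287,160), and the beaker and timer in place.

```bash
python3 -c "
from cell import robot
print(robot.job_done())"
```

```text
the job is handed in; nothing more can be done
None
```

The job is handed in: both tubes stand in the rack (one per bay), both jars in the tray and the weight in its dish, all upright and released, with the beaker and timer where they were; the verdict itself was not shown.

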